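Crank a bottle up to the label reader

TASK

Stand the black-capped brown bottle upright and wholly on the small round plate of the white lift, while the plate is still down. Then take the red grip of the black handwheel and wind it clockwise (seen from above), a little over one full turn, until it meets its stop and the bottle is fully raised in front of the reader; let go. Leave the red-capped bottle and the glass beaker where they are.

Things in the scene. Friction and masses are not known exactly. Their poses are not given: they have to be found in the camera images.
- black_cap_bottle: Brown bottle with a BLACK cap, the one to raise: 45 mm diameter, 90 mm tall, round body to 60 mm, cap 26 mm wide. Loose, near the worktop's front edge, before the centrifuge (110 mm tall, front at x 0.465): pinch it along y. Between it and the lift stands a tall microscope (x over 0.46, y -0.21 to 0.02): pass in front of it. Origin: centre of its underside.
- red_cap_bottle: Same kind of brown bottle with a RED cap, 45 mm diameter, 90 mm tall; a bystander. Origin at the centre of its underside.
- beaker: Empty glass beaker, 54 mm diameter, 70 mm tall; a bystander behind the lift. Origin at the centre of its underside.
- lift: White reading lift, fixed to the worktop, 112 x 290 mm and 48 mm tall, origin at the centre of its underside, z up. The round lift plate is on its -y half (axis at x 0, y -90 mm); the black handwheel on its +y half (axis at x 0, y +90 mm). A grey label reader (44 x 66 x 46 mm, top at 173 mm) stands on a post on the +x side of the plate, its window 95 mm from the plate's axis, looking to -x.
- plate_top (a point): Centre of the upper face of the round lift plate, 80 mm diameter, flat, black rubber top. About 62 mm above the worktop when down; it rises 45 mm over the handwheel's whole travel (6.5 mm per radian). Axes as the lift's.
- wheel_axis (a point): Point on the handwheel's vertical axis, 105 mm above the worktop (on the level of the middle of the grip). The wheel is a black disc of 132 mm diameter, its rim from 59 to 71 mm above the worktop. Axes as the lift's.
- grip_mid (a point): Middle of the red upright grip on the handwheel, 105 mm above the worktop, 50 mm from the wheel's axis. The grip is round, 27 mm diameter, 60 mm tall (75 to 135 mm above the worktop) and revolves freely on its pin, so a gripper can hold it without turning.
- crank (a joint): Angle of the handwheel in radians: 0 at the lower stop (plate down, grip on the lift's -x side of the wheel axis), growing clockwise seen from above, 6.9 at the upper stop (plate fully raised). Stays where it is left; turning takes about 2 to 3 N at the grip.
Things that resemble listed ones, but are neither listed nor needed, are in the scene too. Leave any purple look-alike of the black_cap_bottle alone.

How it is judged:
On the way, in this order (a step that is already met when the one before it is completed fails the run):
1. the black-capped bottle stands upright on the lift plate, released, while the plate is still down (handwheel below 1 rad) (horizontal distance between black_cap_bottle and plate_top below 0.018 m and z of black_cap_bottle in the frame of plate_top between -0.005 and 0.005 m and angle between black_cap_bottle's own z axis and vertical below 0.1 rad and contact force between black_cap_bottle and the fingers below 0.1 N and value of joint crank below 1 rad), for 0.2 s.
2. the handwheel is half way round, the bottle still standing on the plate and not held (value of joint crank above 3.4 rad and contact force between black_cap_bottle and the fingers below 0.1 N and horizontal distance between black_cap_bottle and plate_top below 0.018 m).
At the end, for the whole second after the job is handed in: The handwheel is within 0.3 rad of its upper stop (6.9 rad), and the black-capped bottle stands still and upright (within 0.1 rad) on the lift plate, its centre within 18 mm of the plate's, its underside on the plate (value of joint crank above 6.6 rad and horizontal distance between black_cap_bottle and plate_top below 0.018 m and z of black_cap_bottle in the frame of plate_top between -0.005 and 0.005 m and angle between black_cap_bottle's own z axis and vertical below 0.1 rad and linear speed of black_cap_bottle below 0.02 m/s); the robot touches nothing.
It fails at once if the red-capped bottle is moved by more than 30 mm or tipped (distance of red_cap_bottle from where it was at the start of the episode above 0.03 m or angle between red_cap_bottle's own z axis and vertical above 0.4 rad).
It fails at once if the beaker is moved by more than 30 mm or tipped (distance of beaker from where it was at the start of the episode above 0.03 m or angle between beaker's own z axis and vertical above 0.4 rad).
It fails at once if the black-capped bottle is tipped far over (angle between black_cap_bottle's own z axis and vertical above 0.7 rad).
It also fails if it takes over 72 s, if anything falls off the work surface, if the arm or the gripper's body presses on something with over 40 N, if the wrist force passes 120 N, or if a joint passes its speed limit or range.

ROBOT

A 7-joint arm with a two-finger parallel gripper is mounted at the origin on a cart in front of the work surface, level with it; the furniture and walls round the work are solid. World frame = base frame: x ahead of the robot, y to its left, z up, the work surface at z = 0. Lengths are in m, angles in rad, forces in N, time in s.
With the tool pointing down it reaches from about 0.4 to 0.85 m from the base axis. Payload 10.4 kg.
Tool frame: the origin (TCP) lies between the finger pads; the fingertips stand manip.tip_extent ahead of it and the grasp point (between the pads) lies 6 mm ahead of it (manip.tip_extent is the distance from the TCP to the fingertips, in m); z points along the fingers, y is the line along which they close (so a half turn about z gives the same grasp; the last joint's range is limited). The gripper opens to 85 mm and grips with 20 to 120 N. Pads are 22 mm wide; open, the fingers measure 114 mm over their backs; the gripper's body (76 mm by 85 mm) begins 54 mm behind the grasp point. The pads swing forward as they close: fully open they stand 13 mm farther back than shut.
Start: joints at [1.24, 0.332, -0.065, 1.46, 0.022, 1.35, -0.088], TCP at [0.189, -0.596, 0.256] pointing down, gripper open.
Joint ranges: [-2.6, 2.6], [-0.5, 2.12], [-1.47, 1.34], [0.16, 2.42], [-1.27, 4.41], [0.06, 2.06], [-2.6, 2.6]. Speed limits (rad/s): [2.22, 2.22, 2.79, 2.79, 3.14, 3.14, 3.14].

INTERFACE

Orientations are given as a unit quaternion [x, y, z, w].
In Python, from workcell import get_obs, optics, workorder, manip gives the robot as it stands.
- The arm moves only by the tool jog_arm, never from a script. Its argument "increments" is a list of rows, each a list of 7 numbers: the shift along the tool's x, y, z in m, then the turn, a rotation vector about the tool's x, y, z in rad, then the opening, from -1 (shut) to 1 (fully open). A call has 1 to 5 rows; each row is the pose to reach, as a shift and turn from the pose commanded when the call began, along the tool's axes at that moment; what a row does not reach only later rows make up. A row lasts 1/12 s, in which the tool goes at most 41.7 mm and 7.16 degrees, less where a joint would pass 70% of its speed; a pose out of reach is approached as far as the arm can. A call with a gripper value outside its range is refused whole. The fingers move at their own pace and stop on an object; "grip_force" is the grip in N (left out, the last holds). Time passes only in rows, so rows that repeat a pose let the fingers close. It gives the time, the measured TCP pose, the force, the opening and the grip force at its end, in the units of the state.
- get_obs(): the state, without advancing time (a new reading comes with each control period).
- optics.camera(name): name is "side" or "top"; returns a dict with "color" (384x512x3 uint8, red, green, blue), "depth" (384x512 float32, m along the optical axis (not along the pixel's ray), 0 where there is no reading), "K" (3x3 intrinsics, pixels), "R" (3x3) and "t" (3): a world point X has camera coordinates R X + t. Camera axes: x right, y down, z forward; pixel columns grow to the right and rows downward; lengths in m; the calibration is good to about 2 mm. A picture is of the moment at which its call begins.
- workorder.hand_in(): hands the job in; it is judged then, once.
The state is a dict: "clock": time; "joint_pos": joint angles; "joint_velocities": joint speeds; "tau": joint torques, N m; "position": TCP position; "ee_rot": TCP orientation; "ft_force": force on the tool from outside, world axes, zero at the start; "torque": the same for the moment, N m; "grip_width": opening from 0.0 (shut) to 1.0 (fully open); "grasp_force": force on a finger pad.
Only numpy, scipy, OpenCV 4.12 (cv2) and the standard library are available. Lean on these libraries where they do the work, as an engineer would, in place of code of your own. Each camera call takes 0.05 s, during which the arm holds its last target. There are 200 camera calls.

## Working session

There is one attempt and no reset: what is moved stays moved. The work goes in short steps, Python scripts to look and compute and a tool call to move; the robot and the scene stay as the last step left them, time stands still between calls to the robot, and variables do not carry over. Pictures are saved under pics/ and viewed, at most 10 in all, crops included, and the job is handed in when it is done.

Besides the shell and the picture viewer there is one more tool, called after "Emit:" in YAML: its name, and indented under it one key for each argument. jog_arm: Moves the arm, as the interface text tells. Its arguments: {"type":"object","properties":{"increments":{"type":"array"},"grip_force":{"type":"number"}},"required":["increments"]}

```bash
ls; mkdir -p pics; python3 - <<'E'
from workcell import get_obs, optics, manip
import cv2,numpy as np
o=get_obs();print(o);print({k:getattr(manip,k) for k in dir(manip) if k[0]!='_'})
for n in("top","side"):
    c=optics.camera(n);np.savez(n+".npz",**c);cv2.imwrite(f"pics/{n}0.png",c["color"][:,:,::-1]);print(n,c["K"],c["R"],c["t"])
E
```

```text
pics
{'clock': 0.0, 'joint_pos': array([ 1.24039169,  0.33286032, -0.06475303,  1.46095609,  0.02162644,
        1.34992989, -0.08851332]), 'joint_velocities': array([-0.00102081, -0.000562  ,  0.00084736,  0.00049503,  0.00032505,
       -0.00043431, -0.00050237]), 'tau': array([-8.85476475e-04, -6.25436068e+01,  4.87431767e-02, -3.91595793e+01,
        1.63119711e-02,  1.00721078e-02, -1.69134944e-05]), 'position': array([ 0.18926374, -0.5952804 ,  0.25551622]), 'ee_rot': array([ 9.88175233e-01,  1.53327030e-01, -1.50186066e-04, -7.12668815e-04]), 'ft_force': array([-0.42949731,  0.01796655,  0.29679606]), 'torque': array([ 0.00607045, -0.0218469 , -0.02573427]), 'grasp_force': 0.0, 'grip_width': 0.99979544678787}
{'MotionError': <class 'workcell.MotionError'>, 'tip_extent': 0.025}
top [[355.94509476   0.         255.96153453]
 [  0.         355.94509476 188.02914085]
 [  0.           0.           1.        ]] [[-0.02967889 -0.9994146   0.01701839]
 [-0.99092775  0.02718564 -0.13161741]
 [ 0.13107771 -0.02077025 -0.99115449]] [-0.0739959   0.57116927  1.17462152]
side [[395.82821329   0.         262.02687011]
 [  0.         395.82821329 189.17103766]
 [  0.           0.           1.        ]] [[-0.88901209 -0.45752518 -0.01811689]
 [-0.26585191  0.54797957 -0.79312115]
 [ 0.37280058 -0.70027787 -0.6087944 ]] [0.45841959 0.24009456 1.18495572]
```

View pics/top0.png

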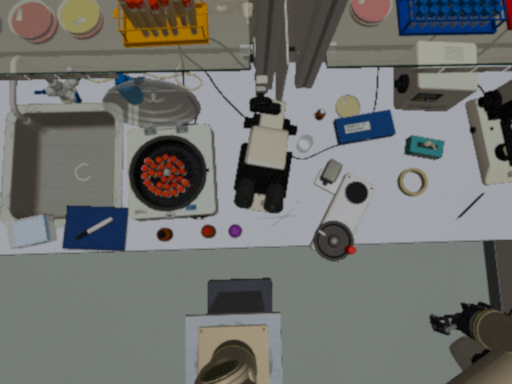

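View pics/side0.png

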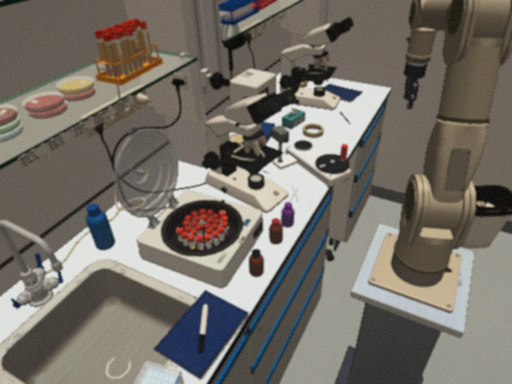

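Top view: the candidates for the bottle are (165,234), dark cap; (208,231), red cap; (235,231), purple; and a small brown thing behind the microscope at (320,114). Side view: black (257,262), red (276,230), purple (288,214). I choose (165,234), the dark cap in front of the centrifuge. The lift plate is at (357,192), the wheel at (333,240) and the red grip at (350,250). I'll check with a crop and measure.

```bash
cat > h.py <<'E'
import numpy as np,cv2
def pix(c,u,v,z):
    d=c["R"].T@np.linalg.inv(c["K"])@[u,v,1]; o=-c["R"].T@c["t"]
    return o+d*(z-o[2])/d[2]
def proj(c,X):
    p=c["K"]@(c["R"]@np.array(X)+c["t"]);return p[:2]/p[2]
def cloud(c):
    d=c["depth"];v,u=np.mgrid[:d.shape[0],:d.shape[1]]
    p=np.stack([u*d,v*d,d],-1)@np.linalg.inv(c["K"]).T
    return (p-c["t"])@c["R"]
E
python3 - <<'E'
from h import *
t=dict(np.load("top.npz"));s=dict(np.load("side.npz"))
a=cv2.resize(t["color"][205:265,140:260],None,fx=6,fy=6,interpolation=2)[:290,:720]
b=cv2.resize(t["color"][150:270,290:390],None,fx=3,fy=3,interpolation=2)
b2=cv2.resize(s["color"][200:280,235:335],None,fx=3.5,fy=3.5,interpolation=2)
im=np.zeros((600,720,3),np.uint8);im[:290]=a;im[290:590,:300]=b[:300];im[290:570,350:700]=b2
cv2.imwrite("pics/crop.png",im[:,:,::-1])
for n,c in(("top",t),("side",s)):
    P=cloud(c);ok=c["depth"]>0
    for nm,x,y in(("botl",.43,.23),):
        pass
    # blobs between 0.05 and 0.2 in front strip
    m=ok&(P[...,2]>.03)&(P[...,2]<.1)&(P[...,0]>.3)&(P[...,0]<.455)&(P[...,1]>-.05)&(P[...,1]<.4)
    k,L,S,C=cv2.connectedComponentsWithStats(m.astype(np.uint8))
    for i in range(1,k):
        if S[i,4]>25:
            q=P[L==i];print(n,C[i],S[i,4],q.min(0).round(3),q.max(0).round(3),q.mean(0).round(3), c["color"][L==i].mean(0).astype(int))
    h=cv2.cvtColor(c["color"],cv2.COLOR_RGB2HSV)
    red=((h[...,0]<8)|(h[...,0]>172))&(h[...,1]>150)&(h[...,2]>80)&ok&(P[...,1]<-.1)&(P[...,2]<.2)&(P[...,0]<.7)
    q=P[red];print("grip",n,red.sum(),np.argwhere(red).mean(0),q.min(0).round(3),q.max(0).round(3),np.median(q,0).round(3))
    m=ok&(P[...,2]>.04)&(P[...,2]<.053)&(P[...,0]>.3)&(P[...,0]<.7)&(P[...,1]>-.45)&(P[...,1]<-.15)&(c["color"].min(-1)>110)
    if m.sum()>20:
        q=P[m][:,:2].astype(np.float32);print("lift",cv2.minAreaRect(q),len(q))
print(pix(t,357,192,.062),pix(t,333,240,.071),pix(t,165,234,.09),pix(t,351,250,.135),pix(s,257,255,.09))
E
```

```text
top [207.38607595 231.42405063] 158 [0.405 0.053 0.035] [0.448 0.095 0.097] [0.426 0.073 0.072] [99 45 29]
top [234.11111111 231.0625    ] 144 [ 0.406 -0.036  0.044] [0.445 0.007 0.096] [ 0.425 -0.014  0.074] [ 96  54 108]
top [163.31791908 234.52601156] 173 [0.399 0.198 0.03 ] [0.443 0.242 0.095] [0.421 0.216 0.07 ] [64 41 29]
grip top 51 [249.54901961 351.01960784] [ 0.347 -0.397  0.072] [ 0.368 -0.365  0.14 ] [ 0.356 -0.375  0.135]
lift ((0.5117563009262085, -0.3572827875614166), (0.38912010192871094, 0.19540470838546753), 4.282700061798096) 1003
side [288.10526316 212.40191388] 209 [ 0.402 -0.032  0.031] [0.444 0.011 0.092] [ 0.42  -0.005  0.062] [90 63 98]
side [275.74025974 228.97835498] 231 [0.404 0.057 0.03 ] [0.446 0.099 0.091] [0.422 0.085 0.062] [91 55 47]
side [256.06273063 260.43173432] 271 [0.398 0.202 0.03 ] [0.441 0.244 0.091] [0.416 0.23  0.063] [72 53 45]
grip side 50 [151.06 343.54] [ 0.347 -0.382  0.083] [ 0.361 -0.357  0.136] [ 0.354 -0.367  0.114]
lift ((0.5044130086898804, -0.26622724533081055), (0.35476261377334595, 0.29396378993988037), 68.2269287109375) 557
[ 0.54298768 -0.42801751  0.062     ] [ 0.38655276 -0.33592986  0.071     ] [0.42196463 0.20555383 0.09      ] [ 0.35575356 -0.37490719  0.135     ] [0.41064905 0.23158164 0.09      ]
```

View pics/crop.png

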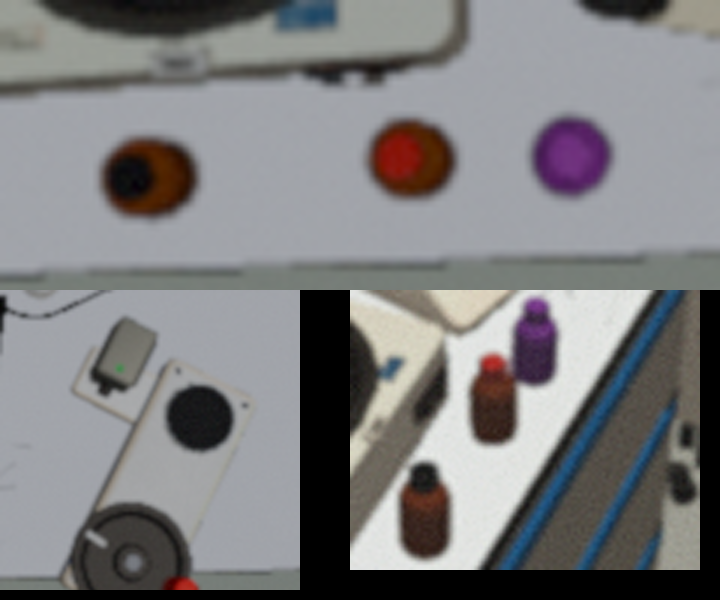

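The crop confirms the black cap at top pixel ≈(162,235), clear of red and purple. Next I fit the plate and wheel circles and write the move helper.

```bash
cat >> h.py <<'E'
from scipy.spatial.transform import Rotation as Ro
def go(p,yaw):
    from workcell import get_obs
    o=get_obs();R=Ro.from_quat(o["ee_rot"]);T=Ro.from_euler("z",yaw)*Ro.from_euler("x",np.pi)
    print("pos",o["position"].round(4),"yaw",round(np.arctan2(*R.as_matrix()[1::-1,0]),3),"F",o["ft_force"].round(1),"w",round(o["grip_width"],3),"gf",round(o["grasp_force"],1),"t",o["clock"],"j",o["joint_pos"].round(2))
    print("shift",R.inv().apply(np.array(p)-o["position"]).round(4),"turn",(R.inv()*T).as_rotvec().round(3))
E
python3 - <<'E'
from h import *
t=dict(np.load("top.npz"));s=dict(np.load("side.npz"))
for n,c in(("top",t),("side",s)):
    P=cloud(c);g=c["color"].max(-1);
    for nm,X,z,r in(("plate",(.543,-.428),.062,.04),("wheel",(.384,-.335),.071,.066)):
        d=np.hypot(P[...,0]-X[0],P[...,1]-X[1])
        m=((g<80)&(d<r+.02)&(abs(P[...,2]-z)<.02)).astype(np.uint8)
        k,L,S,C=cv2.connectedComponentsWithStats(m);i=1+S[1:,4].argmax()
        pts=np.argwhere(L==i)[:,::-1]
        hull=cv2.convexHull(pts.astype(np.int32))[:,0]
        W=np.array([pix(c,*q,z)[:2] for q in hull],np.float32)
        print(n,nm,S[i,4],cv2.minEnclosingCircle(W),P[L==i][:,2].mean(), cv2.fitEllipse(W)[:2])
    P2=P[(P[...,1]>-.21)&(P[...,1]<.02)&(P[...,2]>.11)&(P[...,0]<.55)&(P[...,0]>.4)&(P[...,2]<.5)&(c["depth"]>0)]
    print("micro",P2.min(0),P2.max(0))
print(pix(t,161.7,234.7,.09))
go((.405,-.2,.26),1.6)
E
```

```text
top plate 366 ((0.5425663590431213, -0.4251626133918762), 0.03661751374602318) 0.06378988504725329 ((0.542600691318512, -0.42505860328674316), (0.07149673998355865, 0.07316289842128754))
top wheel 1102 ((0.3859846889972687, -0.33485937118530273), 0.06463922560214996) 0.07005285983707463 ((0.38519904017448425, -0.335113525390625), (0.12652891874313354, 0.12822414934635162))
micro [ 0.45997336 -0.17806865  0.12757093] [ 0.54994586 -0.01814136  0.43734131]
side plate 101 ((0.542108952999115, -0.42193302512168884), 0.03297834098339081) 0.06160391923524212 ((0.541903555393219, -0.4222484827041626), (0.06347566097974777, 0.06410539895296097))
side wheel 435 ((0.38001441955566406, -0.33214107155799866), 0.06529850512742996) 0.06778966754126967 ((0.38165387511253357, -0.33199915289878845), (0.1238231211900711, 0.12867902219295502))
micro [ 0.45839434 -0.18164808  0.12406781] [ 0.54988245 -0.01807843  0.43371055]
[0.42005844 0.21602896 0.09      ]
pos [ 0.1892 -0.5953  0.2556] yaw 0.308 F [-0.1  0.1 -0.4] w 1.0 gf 0.0 t 0.1 j [ 1.24  0.33 -0.06  1.46  0.02  1.35 -0.09]
shift [ 0.3254 -0.3114 -0.004 ] turn [-1.000e-03 -1.000e-03 -1.292e+00]
```

```bash
cat >> h.py <<'E'
def plan(W,p0=None,y0=None):
    from workcell import get_obs
    o=get_obs()
    if p0 is None:
        p0=o["position"];R=Ro.from_quat(o["ee_rot"]).as_matrix();y0=np.arctan2(R[1,0],R[0,0])
    for x,y,z,w in W:
        d=np.array([x,y,z])-p0;c,s=np.cos(y0),np.sin(y0)
        print([round(float(v),3) for v in (c*d[0]+s*d[1],s*d[0]-c*d[1],-d[2],y0-w)]);p0=np.array([x,y,z]);y0=w
E
python3 -c "
from h import *
plan([(.26,-.46,.26,.908),(.34,-.32,.26,1.508),(.4,-.18,.26,2.108),(.4,0,.26,2.708),(.41,.15,.26,3.142)])"
```

```text
[0.108, -0.108, -0.004, -0.6]
[0.16, -0.023, -0.0, -0.6]
[0.143, 0.051, -0.0, -0.6]
[0.155, 0.092, -0.0, -0.6]
[0.054, 0.14, -0.0, -0.434]
```

Emit:
jog_arm:
  increments:
    - [0.108,-0.108,-0.004,0,0,-0.6,1]
    - [0.108,-0.108,-0.004,0,0,-0.6,1]
    - [0.108,-0.108,-0.004,0,0,-0.6,1]
    - [0.108,-0.108,-0.004,0,0,-0.6,1]
    - [0.108,-0.108,-0.004,0,0,-0.6,1]

```text
clock: 0.52
position: [0.2637, -0.4548, 0.2607]
ee_rot: [0.896, 0.445, 0.001, -0.0]
ft_force: [0.8, -0.6, 0.5]
grip_width: 1.0
grasp_force: 0.0
```

Emit:
jog_arm:
  increments:
    - [0.16,-0.023,0,0,0,-0.6,1]
    - [0.16,-0.023,0,0,0,-0.6,1]
    - [0.16,-0.023,0,0,0,-0.6,1]
    - [0.16,-0.023,0,0,0,-0.6,1]
    - [0.16,-0.023,0,0,0,-0.6,1]

```text
clock: 0.93
position: [0.3439, -0.3132, 0.2605]
ee_rot: [0.724, 0.69, 0.001, 0.0]
ft_force: [1.0, 0.4, 1.1]
grip_width: 1.0
grasp_force: 0.0
```

Emit:
jog_arm:
  increments:
    - [0.143,0.051,0,0,0,-0.6,1]
    - [0.143,0.051,0,0,0,-0.6,1]
    - [0.143,0.051,0,0,0,-0.6,1]
    - [0.143,0.051,0,0,0,-0.6,1]
    - [0.143,0.051,0,0,0,-0.6,1]

```text
clock: 1.35
position: [0.4019, -0.1745, 0.2605]
ee_rot: [0.488, 0.873, 0.0, 0.0]
ft_force: [0.5, -1.1, -0.4]
grip_width: 1.0
grasp_force: 0.0
```

Emit:
jog_arm:
  increments:
    - [0.155,0.092,0,0,0,-0.6,1]
    - [0.155,0.092,0,0,0,-0.6,1]
    - [0.155,0.092,0,0,0,-0.6,1]
    - [0.155,0.092,0,0,0,-0.6,1]
    - [0.155,0.092,0,0,0,-0.6,1]

```text
clock: 1.77
position: [0.3991, 0.0056, 0.2605]
ee_rot: [0.209, 0.978, -0.0, 0.0]
ft_force: [-0.3, -0.5, -0.4]
grip_width: 1.001
grasp_force: 0.0
```

```bash
python3 -c "
from h import *
go((.41,.15,.26),3.1416)"
```

```text
pos [0.3991 0.0056 0.2605] yaw 2.72 F [-0.3 -0.5 -0.4] w 1.001 gf 0.0 t 1.7667 j [ 0.67 -0.18 -0.7   1.96 -0.12  1.31  1.16]
shift [0.0491 0.1362 0.0004] turn [-0.     0.001 -0.421]
```

Emit:
jog_arm:
  increments:
    - [0.049,0.136,0,0,0,-0.421,1]
    - [0.049,0.136,0,0,0,-0.421,1]
    - [0.049,0.136,0,0,0,-0.421,1]
    - [0.049,0.136,0,0,0,-0.421,1]
    - [0.049,0.136,0,0,0,-0.421,1]

```text
clock: 2.18
position: [0.4116, 0.149, 0.2605]
ee_rot: [0.001, 1.0, 0.001, 0.0]
ft_force: [-0.3, -0.4, 0.2]
grip_width: 0.998
grasp_force: 0.0
```

Emit:
jog_arm:
  increments:
    - [-0.008,0.035,0,0,0,0,1]
    - [-0.008,0.069,0,0,0,0,1]
    - [-0.008,0.069,0.03,0,0,0,1]
    - [-0.008,0.069,0.06,0,0,0,1]
    - [-0.008,0.069,0.06,0,0,0,1]

```text
clock: 2.6
position: [0.4188, 0.2114, 0.1956]
ee_rot: [0.006, 1.0, -0.001, -0.004]
ft_force: [-0.8, -1.3, -1.3]
grip_width: 1.0
grasp_force: 0.0
```

```bash
python3 - <<'E'
from h import *
from workcell import optics
go((.419,.219,.056),np.pi)
c=optics.camera("side");np.savez("s1.npz",**c)
cv2.imwrite("pics/s1.png",cv2.resize(c["color"][130:320,170:370],None,fx=3,fy=3,interpolation=2)[:,:,::-1])
E
```

```text
pos [0.4188 0.2114 0.1956] yaw 3.129 F [-0.8 -1.3 -1.3] w 1.0 gf 0.0 t 2.6 j [ 0.39  0.13 -1.    1.89  0.12  1.19  0.91]
shift [-0.0011  0.008   0.1396] turn [-0.002 -0.007 -0.013]
```

View pics/s1.png

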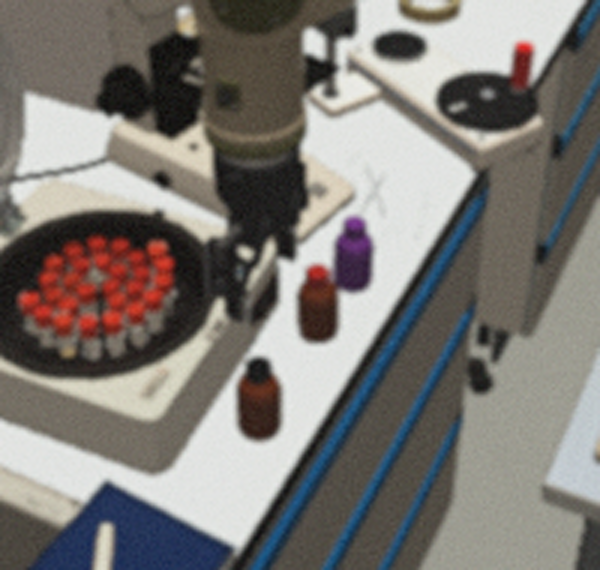

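The picture shows the gripper open above the black-capped bottle (crop (258,400)), with red and purple clear to the right. Descending.

Emit:
jog_arm:
  increments:
    - [0,0.001,0.02,0,0,0,1]
    - [0,0.001,0.05,0,0,0,1]
    - [0,0.001,0.07,0,0,0,1]
    - [0,0.001,0.07,0,0,0,1]
    - [0,0.001,0.07,0,0,0,1]

```text
clock: 3.07
position: [0.4216, 0.2136, 0.1315]
ee_rot: [0.007, 1.0, -0.0, -0.0]
ft_force: [-0.4, 0.5, 0.0]
grip_width: 0.998
grasp_force: 0.0
```

```bash
python3 -c "
from h import *
go((.418,.219,.056),np.pi)
s=dict(np.load('s1.npz'));print(proj(s,(.42,.219,.09)),proj(s,(.42,.219,0)))"
```

```text
pos [0.4216 0.2136 0.1315] yaw 3.128 F [-0.4  0.5  0. ] w 0.998 gf 0.0 t 3.0667 j [ 0.33  0.24 -0.97  1.96  0.22  1.06  0.82]
shift [0.0037 0.0053 0.0755] turn [-0.    -0.    -0.014]
[256.16162554 251.00970066] [256.97528904 271.9379511 ]
```

Emit:
jog_arm:
  increments:
    - [0.004,0.005,0.0,0,0,-0.014,1]
    - [0.004,0.005,0.025,0,0,-0.014,1]
    - [0.004,0.005,0.05,0,0,-0.014,1]
    - [0.004,0.005,0.075,0,0,-0.014,1]
    - [0.004,0.005,0.075,0,0,-0.014,1]

```text
clock: 3.48
position: [0.4162, 0.2182, 0.0537]
ee_rot: [-0.001, 1.0, -0.001, -0.001]
ft_force: [-1.1, -1.5, -0.6]
grip_width: 0.996
grasp_force: 0.0
```

```bash
python3 -c "
from h import *
go((.418,.219,.056),np.pi)"
```

```text
pos [0.4162 0.2182 0.0537] yaw -3.14 F [-1.1 -1.5 -0.6] w 0.996 gf 0.0 t 3.4833 j [ 0.24  0.37 -0.91  2.03  0.37  0.92  0.7 ]
shift [-0.0018  0.0008 -0.0023] turn [-0.001 -0.003  0.001]
```

Emit:
jog_arm:
  increments:
    - [-0.002,0.001,-0.002,0,0,0,0.4]
    - [-0.002,0.001,-0.002,0,0,0,0.1]
    - [-0.002,0.001,-0.002,0,0,0,-0.2]
    - [-0.002,0.001,-0.002,0,0,0,-0.3]
    - [-0.002,0.001,-0.002,0,0,0,-0.4]
  grip_force: 30

```text
clock: 3.9
position: [0.4206, 0.2204, 0.0592]
ee_rot: [-0.0, 1.0, 0.0, 0.002]
ft_force: [-0.8, -1.2, 11.2]
grip_width: 0.5
grasp_force: 29.2
```

Emit:
jog_arm:
  increments:
    - [0,0,0,0,0,0,-0.6]
    - [0,0,0,0,0,0,-0.8]
    - [0,0,0,0,0,0,-1]
    - [0,0,0,0,0,0,-1]
    - [0,0,0,0,0,0,-1]

```text
clock: 4.32
position: [0.4206, 0.2204, 0.0592]
ee_rot: [-0.0, 1.0, 0.0, 0.002]
ft_force: [-1.6, -1.5, 10.9]
grip_width: 0.499
grasp_force: 29.2
```

```bash
python3 -c "
from h import *
go((.418,.219,.25),np.pi)"
```

```text
pos [0.4206 0.2204 0.0592] yaw -3.141 F [-1.6 -1.5 10.9] w 0.499 gf 29.2 t 4.3167 j [ 0.24  0.37 -0.92  2.02  0.36  0.93  0.71]
shift [ 0.002  -0.0013 -0.1908] turn [0.    0.003 0.001]
```

Gripped (width 0.50 ≈ 43 mm). Lifting.

Emit:
jog_arm:
  increments:
    - [0,0,-0.02,0,0,0,-1]
    - [0,0,-0.05,0,0,0,-1]
    - [0,0,-0.09,0,0,0,-1]
    - [0,0,-0.13,0,0,0,-1]
    - [0,0,-0.16,0,0,0,-1]
  grip_force: 35

```text
clock: 4.73
position: [0.4192, 0.2208, 0.2209]
ee_rot: [-0.001, 1.0, 0.0, 0.001]
ft_force: [0.5, -0.2, -2.6]
grip_width: 0.493
grasp_force: 37.2
```

Emit:
jog_arm:
  increments:
    - [0.005,0,-0.02,0,0,0,-1]
    - [0.01,0,-0.02,0,0,0,-1]
    - [0.01,0,-0.02,0,0,0,-1]
    - [0.01,0,-0.02,0,0,0,-1]
    - [0.01,0,-0.02,0,0,0,-1]

```text
clock: 5.15
position: [0.4088, 0.2195, 0.2362]
ee_rot: [-0.001, 1.0, -0.0, -0.001]
ft_force: [0.3, -0.7, -2.4]
grip_width: 0.494
grasp_force: 37.2
```

```bash
python3 - <<'E'
from h import *
from workcell import optics
go((.41,.15,.25),np.pi)
c=optics.camera("side");np.savez("s2.npz",**c)
cv2.imwrite("pics/s2.png",cv2.resize(c["color"][100:300,170:370],None,fx=3,fy=3,interpolation=2)[:,:,::-1])
plan([(.40,.03,.25,2.6),(.395,-.13,.25,2.0),(.40,-.27,.25,1.5),(.45,-.36,.25,1.04),(.52,-.411,.25,1.04)])
E
```

```text
pos [0.4088 0.2195 0.2362] yaw -3.14 F [ 0.3 -0.7 -2.4] w 0.494 gf 37.2 t 5.15 j [ 0.43  0.06 -1.03  1.85  0.05  1.26  0.95]
shift [-0.0011 -0.0695 -0.0137] turn [-0.001 -0.002  0.001]
[0.009, -0.19, -0.014, -5.74]
[-0.078, -0.14, -0.0, 0.6]
[-0.129, -0.054, -0.0, 0.5]
[-0.086, 0.056, -0.0, 0.46]
[-0.009, 0.086, -0.0, 0.0]
```

View pics/s2.png

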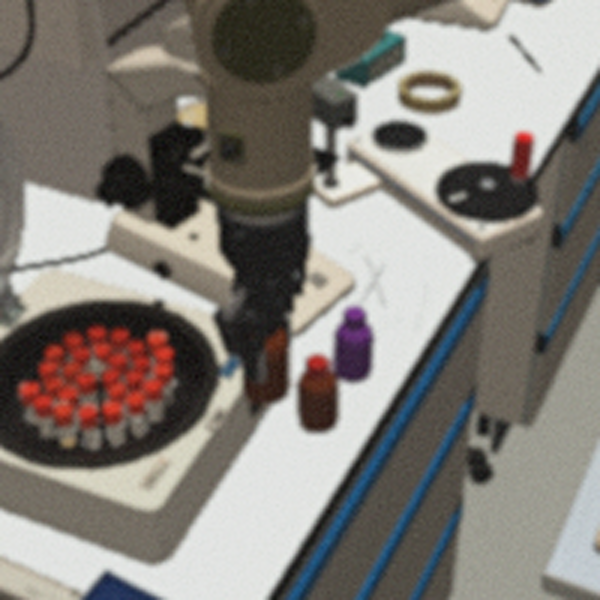

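The bottle hangs upright in the gripper (crop (268,370)). Carrying it in front of the microscope.

Emit:
jog_arm:
  increments:
    - [0.009,-0.19,-0.014,0,0,0.54,-1]
    - [0.009,-0.19,-0.014,0,0,0.54,-1]
    - [0.009,-0.19,-0.014,0,0,0.54,-1]
    - [0.009,-0.19,-0.014,0,0,0.54,-1]
    - [0.009,-0.19,-0.014,0,0,0.54,-1]

```text
clock: 5.62
position: [0.3996, 0.0256, 0.2508]
ee_rot: [0.272, 0.962, -0.0, -0.001]
ft_force: [0.3, 1.4, -2.7]
grip_width: 0.494
grasp_force: 37.4
```

Emit:
jog_arm:
  increments:
    - [-0.078,-0.14,0,0,0,0.6,-1]
    - [-0.078,-0.14,0,0,0,0.6,-1]
    - [-0.078,-0.14,0,0,0,0.6,-1]
    - [-0.078,-0.14,0,0,0,0.6,-1]
    - [-0.078,-0.14,0,0,0,0.6,-1]

```text
clock: 6.03
position: [0.3939, -0.1371, 0.2499]
ee_rot: [0.545, 0.838, -0.0, -0.001]
ft_force: [-0.6, -0.9, -2.9]
grip_width: 0.498
grasp_force: 37.4
```

Emit:
jog_arm:
  increments:
    - [-0.129,-0.054,0,0,0,0.5,-1]
    - [-0.129,-0.054,0,0,0,0.5,-1]
    - [-0.129,-0.054,0,0,0,0.5,-1]
    - [-0.129,-0.054,0,0,0,0.5,-1]
    - [-0.129,-0.054,0,0,0,0.5,-1]

```text
clock: 6.45
position: [0.3992, -0.2742, 0.2494]
ee_rot: [0.735, 0.678, -0.0, -0.001]
ft_force: [-0.1, 0.5, -1.7]
grip_width: 0.492
grasp_force: 37.4
```

```bash
python3 - <<'E'
from h import *
go((.45,-.36,.25),1.04)
plan([(.45,-.37,.25,1.04),(.52,-.411,.25,1.04)])
E
```

```text
pos [ 0.3992 -0.2742  0.2494] yaw 1.489 F [-0.1  0.5 -1.7] w 0.492 gf 37.4 t 6.45 j [ 0.99  0.06 -0.5   1.81  0.03  1.29  0.41]
shift [-0.0814  0.0577 -0.0009] turn [-0.003 -0.001  0.449]
[-0.091, 0.058, -0.001, 0.449]
[0.0, 0.081, -0.0, 0.0]
```

Emit:
jog_arm:
  increments:
    - [-0.091,0.058,0,0,0,0.449,-1]
    - [-0.091,0.058,0,0,0,0.449,-1]
    - [-0.091,0.058,0,0,0,0.449,-1]
    - [-0.091,0.058,0,0,0,0.449,-1]
    - [-0.091,0.058,0,0,0,0.449,-1]

```text
clock: 6.87
position: [0.4525, -0.3648, 0.2492]
ee_rot: [0.865, 0.502, -0.0, -0.002]
ft_force: [0.2, 1.2, -1.8]
grip_width: 0.497
grasp_force: 37.5
```

Emit:
jog_arm:
  increments:
    - [0,0.03,0,0,0,0,-1]
    - [0,0.06,0,0,0,0,-1]
    - [0,0.081,0,0,0,0,-1]
    - [0,0.081,0,0,0,0,-1]
    - [0,0.081,0,0,0,0,-1]

```text
clock: 7.28
position: [0.5233, -0.4033, 0.25]
ee_rot: [0.863, 0.505, 0.0, -0.001]
ft_force: [0.2, 0.9, -2.4]
grip_width: 0.498
grasp_force: 37.6
```

```bash
python3 - <<'E'
from h import *
from workcell import optics
go((.542,-.4245,.14),1.04)
a=[]
for n in("side","top"):
    c=optics.camera(n);np.savez(n+"3.npz",**c)
    u,v=proj(c,(.53,-.42,.17)).astype(int);print(n,u-60,v-60)
    a.append(cv2.resize(c["color"][max(v-60,0):v+60,u-60:u+60],(390,390),interpolation=2))
cv2.imwrite("pics/s3.png",np.hstack(a)[:,:,::-1])
E
```

```text
pos [ 0.5233 -0.4033  0.25  ] yaw 1.059 F [ 0.2  0.9 -2.4] w 0.498 gf 37.6 t 7.2833 j [ 0.88  0.45 -0.41  1.35  0.18  1.39 -0.04]
shift [-0.0095  0.027   0.11  ] turn [-0.002 -0.001  0.019]
side 246 62
top 305 132
```

View pics/s3.png

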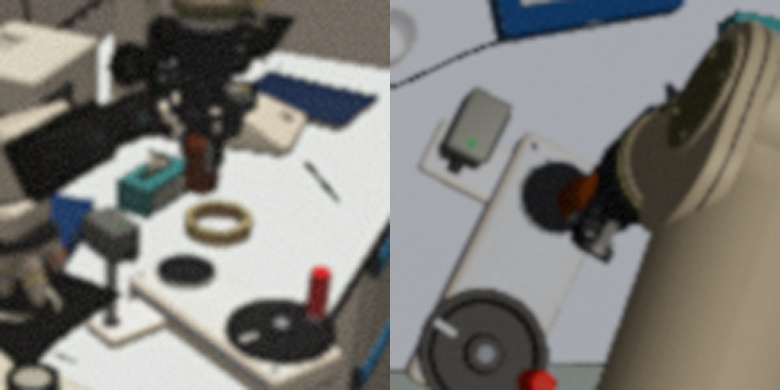

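Left (side): bottle held upright above the lift, plate at crop (187,270). Right (top): the bottle is at the edge of the plate, as expected 27 mm short. Aligning and lowering.

Emit:
jog_arm:
  increments:
    - [-0.009,0.027,0,0,0,0.019,-1]
    - [-0.009,0.027,0,0,0,0.019,-1]
    - [-0.009,0.027,0.03,0,0,0.019,-1]
    - [-0.009,0.027,0.06,0,0,0.019,-1]
    - [-0.009,0.027,0.07,0,0,0.019,-1]

```text
clock: 7.8
position: [0.5395, -0.4246, 0.1772]
ee_rot: [0.869, 0.495, -0.001, -0.002]
ft_force: [-0.8, 0.5, -3.2]
grip_width: 0.496
grasp_force: 37.6
```

Emit:
jog_arm:
  increments:
    - [0,0,0.02,0,0,0,-1]
    - [0,0,0.04,0,0,0,-1]
    - [0,0,0.045,0,0,0,-1]
    - [0,0,0.045,0,0,0,-1]
    - [0,0,0.045,0,0,0,-1]

```text
clock: 8.22
position: [0.5418, -0.4261, 0.1378]
ee_rot: [0.869, 0.495, 0.0, 0.001]
ft_force: [-0.7, -0.3, -1.2]
grip_width: 0.496
grasp_force: 37.6
```

```bash
python3 - <<'E'
from h import *
from workcell import optics
go((.542,-.4245,.121),1.04)
for n in("side","top"):
    c=optics.camera(n);np.savez(n+"4.npz",**c);P=cloud(c);h=cv2.cvtColor(c["color"],cv2.COLOR_RGB2HSV)
    m=(h[...,0]<16)&(h[...,1]>100)&(h[...,2]>30)&(abs(P[...,0]-.542)<.05)&(abs(P[...,1]+.424)<.05)&(P[...,2]<.16)&(P[...,2]>.05)
    q=P[m];print(n,m.sum(),q.min(0),q.max(0),np.median(q,0))
E
```

```text
pos [ 0.5418 -0.4261  0.1378] yaw 1.035 F [-0.7 -0.3 -1.2] w 0.496 gf 37.6 t 8.2167 j [ 0.87  0.58 -0.39  1.39  0.22  1.21 -0.08]
shift [ 0.0015 -0.0007  0.0168] turn [ 0.001  0.    -0.005]
side 81 [ 0.51927342 -0.43652467  0.08751693] [ 0.56218224 -0.4001127   0.15300796] [ 0.53867236 -0.4081053   0.12186772]
top 70 [ 0.52661592 -0.44021745  0.06123686] [ 0.56987003 -0.40287472  0.15726539] [ 0.54386569 -0.40700043  0.13581066]
```

Emit:
jog_arm:
  increments:
    - [0,0,0.005,0,0,0,-1]
    - [0,0,0.01,0,0,0,-1]
    - [0,0,0.012,0,0,0,-1]
    - [0,0,0.012,0,0,0,-1]
    - [0,0,0.012,0,0,0,-1]

```text
clock: 8.73
position: [0.5416, -0.4259, 0.1241]
ee_rot: [0.869, 0.495, -0.0, -0.0]
ft_force: [-0.0, 0.7, -2.3]
grip_width: 0.492
grasp_force: 37.6
```

Emit:
jog_arm:
  increments:
    - [0,0,0.001,0,0,0,-1]
    - [0,0,0.002,0,0,0,-1]
    - [0,0,0.003,0,0,0,-1]
    - [0,0,0.003,0,0,0,-1]
    - [0,0,0.003,0,0,0,-1]

```text
clock: 9.15
position: [0.5419, -0.426, 0.1222]
ee_rot: [0.869, 0.495, 0.0, 0.0]
ft_force: [-2.9, 0.6, 4.9]
grip_width: 0.497
grasp_force: 38.4
```

Contact with the plate (Fz −2.3 → +4.9). Releasing.

Emit:
jog_arm:
  increments:
    - [0,0,0,0,0,0,0.1]
    - [0,0,0,0,0,0,0.25]
    - [0,0,0,0,0,0,0.45]
    - [0,0,0,0,0,0,0.6]
    - [0,0,0,0,0,0,0.6]

```text
clock: 9.57
position: [0.5417, -0.426, 0.1212]
ee_rot: [0.869, 0.495, 0.0, 0.0]
ft_force: [-0.4, 0.3, -1.3]
grip_width: 0.798
grasp_force: 0.0
```

Emit:
jog_arm:
  increments:
    - [0,0,-0.01,0,0,0,0.6]
    - [0,0,-0.03,0,0,0,0.6]
    - [0,0,-0.06,0,0,0,0.6]
    - [0,0,-0.1,0,0,0,0.6]
    - [0,0,-0.13,0,0,0,0.6]

```text
clock: 9.98
position: [0.5419, -0.4259, 0.2551]
ee_rot: [0.869, 0.495, 0.001, 0.001]
ft_force: [0.4, -1.3, 1.4]
grip_width: 0.798
grasp_force: 0.0
```

```bash
python3 - <<'E'
from h import *
from workcell import optics
go((.41,-.38,.25),1.04)
a=[]
for n in("side","top"):
    c=optics.camera(n);np.savez(n+"5.npz",**c);P=cloud(c);h=cv2.cvtColor(c["color"],cv2.COLOR_RGB2HSV)
    m=(h[...,0]<16)&(h[...,1]>100)&(h[...,2]>30)&(abs(P[...,0]-.542)<.05)&(abs(P[...,1]+.424)<.05)&(P[...,2]<.16)&(P[...,2]>.05)
    q=P[m];print(n,m.sum(),q.min(0),q.max(0),np.median(q,0))
    u,v=proj(c,(.5,-.4,.1)).astype(int);print(u-50,v-50)
    a.append(cv2.resize(c["color"][max(v-50,0):v+50,u-50:u+50],(390,390),interpolation=2))
    red=((h[...,0]<8)|(h[...,0]>172))&(h[...,1]>150)&(h[...,2]>80)&(P[...,1]<-.2)&(P[...,2]<.2)&(P[...,0]<.45)&(P[...,0]>.25)
    q=P[red];print("grip",red.sum(),q.min(0).round(3),q.max(0).round(3))
cv2.imwrite("pics/s5.png",np.hstack(a)[:,:,::-1])
E
```

```text
pos [ 0.5419 -0.4259  0.2551] yaw 1.035 F [ 0.4 -1.3  1.4] w 0.798 gf 0.0 t 9.9833 j [ 0.87  0.51 -0.4   1.25  0.19  1.42 -0.05]
shift [-0.0278 -0.1369  0.0048] turn [ 0.002  0.    -0.005]
side 117 [ 0.51467477 -0.42770252  0.07043584] [ 0.55070712 -0.39822027  0.14221433] [ 0.53144529 -0.40807182  0.10945994]
260 91
grip 50 [ 0.347 -0.384  0.08 ] [ 0.362 -0.361  0.134]
top 147 [ 0.51603789 -0.44329097  0.06090385] [ 0.56964781 -0.40184748  0.15353225] [ 0.53345135 -0.41250626  0.1258453 ]
302 154
grip 52 [ 0.347 -0.397  0.071] [ 0.368 -0.365  0.14 ]
```

View pics/s5.png

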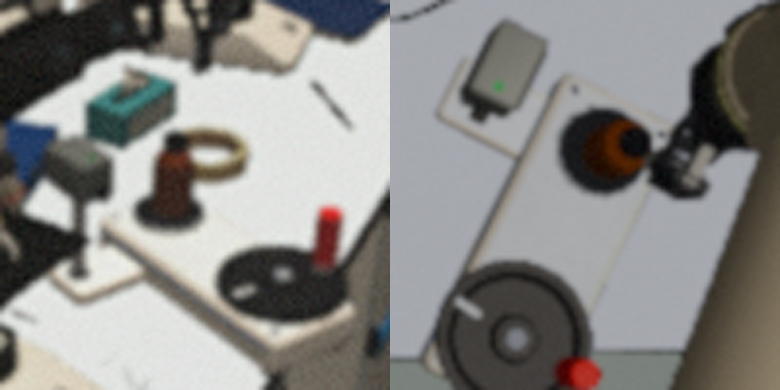

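```bash
python3 - <<'E'
from h import *
for n,u,v in(("top",364.05,189.9),("side",305.4,125.5)):
    c=dict(np.load(n+"5.npz"));print(n,pix(c,u,v,.152))
    P=cloud(c);g=c["color"].max(-1)
    m=((g<45)&(abs(P[...,0]-.54)<.04)&(abs(P[...,1]+.424)<.04)&(P[...,2]>.128)&(P[...,2]<.165))
    q=P[m];print(m.sum(),q.min(0),q.max(0),pix(c,*np.argwhere(m).mean(0)[::-1],.145))
E
```

```text
top [ 0.53876047 -0.42270098  0.152     ]
46 [ 0.52852237 -0.43422778  0.14485632] [ 0.54890007 -0.41227315  0.15729751] [ 0.5390563  -0.42548893  0.145     ]
side [ 0.53536655 -0.42504507  0.152     ]
14 [ 0.52740322 -0.42482568  0.14049798] [ 0.54217473 -0.41113534  0.15209425] [ 0.53631516 -0.42176676  0.145     ]
```

Bottle stands upright at about (0.538,-0.424), within ~4 mm of the plate centre (side crop (172,190); green-lit reader behind it). Next, the red grip.

```bash
python3 - <<'E'
from h import *
plan([(.358,-.376,.25,1.035),(.358,-.376,.113,1.035)])
E
```

```text
[-0.051, -0.186, 0.009, -0.0]
[0.0, 0.0, 0.137, 0.0]
```

Emit:
jog_arm:
  increments:
    - [-0.01,-0.04,0,0,0,0,0.6]
    - [-0.02,-0.08,0,0,0,0,0.6]
    - [-0.03,-0.12,0,0,0,0,0.6]
    - [-0.042,-0.155,0,0,0,0,0.6]
    - [-0.051,-0.186,0.009,0,0,0,0.6]

```text
clock: 10.5
position: [0.3539, -0.3748, 0.2439]
ee_rot: [0.869, 0.494, 0.0, 0.001]
ft_force: [-0.2, 0.4, 1.0]
grip_width: 0.801
grasp_force: 0.0
```

Emit:
jog_arm:
  increments:
    - [0,0,0.02,0,0,0,0.6]
    - [0,0,0.04,0,0,0,0.6]
    - [0,0,0.06,0,0,0,0.6]
    - [0,0,0.06,0,0,0,0.6]
    - [0,0,0.06,0,0,0,0.6]

```text
clock: 10.92
position: [0.3555, -0.3745, 0.1823]
ee_rot: [0.869, 0.495, -0.0, -0.001]
ft_force: [0.8, 0.0, -0.3]
grip_width: 0.803
grasp_force: 0.0
```

```bash
python3 - <<'E'
from h import *
from workcell import optics
go((.358,-.376,.113),1.04)
a=[]
for n in("side","top"):
    c=optics.camera(n);np.savez(n+"6.npz",**c)
    u,v=proj(c,(.4,-.37,.12)).astype(int)
    a.append(cv2.resize(c["color"][max(v-50,0):v+50,u-50:u+50],(390,390),interpolation=2))
cv2.imwrite("pics/s6.png",np.hstack(a)[:,:,::-1])
E
```

```text
pos [ 0.3555 -0.3745  0.1823] yaw 1.035 F [ 0.8  0.  -0.3] w 0.803 gf 0.0 t 10.9167 j [ 1.09  0.18 -0.4   1.82  0.08  1.16  0.13]
shift [-0.0001  0.003   0.0693] turn [-0.001 -0.    -0.005]
```

View pics/s6.png

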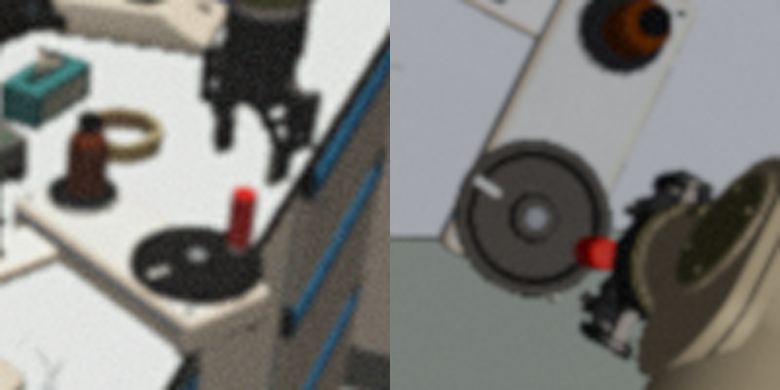

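The fingers straddle the red grip (side crop (243,215)), and the bottle still stands on the plate. Lowering and closing.

Emit:
jog_arm:
  increments:
    - [0,0.002,0.015,0,0,0,0.6]
    - [0,0.002,0.03,0,0,0,0.6]
    - [0,0.002,0.05,0,0,0,0.6]
    - [0,0.002,0.07,0,0,0,0.6]
    - [0,0.002,0.07,0,0,0,0.6]

```text
clock: 11.43
position: [0.3566, -0.375, 0.1103]
ee_rot: [0.869, 0.495, -0.0, -0.002]
ft_force: [-1.4, -0.1, -0.6]
grip_width: 0.799
grasp_force: 0.0
```

Emit:
jog_arm:
  increments:
    - [0,0,0,0,0,0,0.2]
    - [0,0,0,0,0,0,-0.1]
    - [0,0,0,0,0,0,-0.4]
    - [0,0,0,0,0,0,-0.6]
    - [0,0,0,0,0,0,-0.8]
  grip_force: 25

```text
clock: 11.85
position: [0.3583, -0.3766, 0.1141]
ee_rot: [0.869, 0.495, 0.0, 0.001]
ft_force: [-0.3, 0.8, 5.2]
grip_width: 0.299
grasp_force: 25.8
```

Emit:
jog_arm:
  increments:
    - [0,0,0,0,0,0,-1]
    - [0,0,0,0,0,0,-1]
    - [0,0,0,0,0,0,-1]

```text
clock: 12.1
position: [0.3583, -0.3766, 0.1141]
ee_rot: [0.869, 0.495, 0.0, 0.001]
ft_force: [-0.2, 1.3, 6.0]
grip_width: 0.3
grasp_force: 25.8
```

```bash
cat >> h.py <<'E'
C0=np.array([.384,-.334])
def crank(th,n,dth,C=C0,r=.05):
    """rows (in tool frame) from command angle th, n calls of 5 rows at dth; lift yaw 1.04"""
    from workcell import get_obs
    R=Ro.from_quat(get_obs()["ee_rot"])
    # crank angle: 0 at lift -x, clockwise
    f=lambda a:np.array([*(C+r*np.array([np.cos(1.04+np.pi-a),np.sin(1.04+np.pi-a)])),0])
    for k in range(n):
        p=f(th);print("th",round(th+5*dth,2),[[float(x) for x in R.inv().apply(f(th+dth*(i+1))-p)[:2].round(4)] for i in range(5)]);th+=5*dth
def ang():
    from workcell import get_obs
    p=get_obs()["position"][:2]-C0;print("r",np.hypot(*p).round(4),"th",((1.04+np.pi-np.arctan2(p[1],p[0]))%(2*np.pi)).round(3))
E
python3 -c "
from h import *
go((.358,-.376,.113),1.04);ang();crank(0,2,.08)"
```

```text
pos [ 0.3583 -0.3766  0.1141] yaw 1.035 F [-0.2  1.3  6. ] w 0.3 gf 25.8 t 12.1 j [ 1.08  0.26 -0.4   1.89  0.12  1.02  0.09]
shift [ 0.0004 -0.0005  0.0011] turn [ 0.003  0.001 -0.005]
r 0.0497 th 0.012
th 0.4 [[0.0001, -0.004], [0.0006, -0.008], [0.0014, -0.0119], [0.0025, -0.0157], [0.0038, -0.0195]]
th 0.8 [[0.0017, -0.0036], [0.0037, -0.0071], [0.0059, -0.0104], [0.0084, -0.0135], [0.0111, -0.0165]]
```

Emit:
jog_arm:
  increments:
    - [0,-0.004,0,0,0,0,-1]
    - [0.0006,-0.008,0,0,0,0,-1]
    - [0.0014,-0.012,0,0,0,0,-1]
    - [0.0025,-0.0157,0,0,0,0,-1]
    - [0.0038,-0.0195,0,0,0,0,-1]

```text
clock: 12.52
position: [0.3448, -0.3627, 0.1141]
ee_rot: [0.869, 0.495, 0.001, 0.002]
ft_force: [9.2, 1.8, 4.8]
grip_width: 0.3
grasp_force: 25.9
```

Emit:
jog_arm:
  increments:
    - [0.0017,-0.0036,0,0,0,0,-1]
    - [0.0037,-0.0071,0,0,0,0,-1]
    - [0.0059,-0.0104,0,0,0,0,-1]
    - [0.0084,-0.0135,0,0,0,0,-1]
    - [0.0111,-0.0165,0,0,0,0,-1]

```text
clock: 12.93
position: [0.3376, -0.3446, 0.1142]
ee_rot: [0.869, 0.495, 0.002, 0.003]
ft_force: [14.2, -0.2, -1.2]
grip_width: 0.298
grasp_force: 25.7
```

```bash
python3 -c "
from h import *
go((.358,-.376,.113),1.04);ang();crank(.8,4,.08)"
```

```text
pos [ 0.3376 -0.3446  0.1142] yaw 1.037 F [14.2 -0.2 -1.2] w 0.298 gf 25.7 t 12.9333 j [ 1.09  0.18 -0.41  1.98  0.08  0.99  0.1 ]
shift [-0.0166  0.0335  0.0014] turn [ 0.008 -0.001 -0.003]
r 0.0476 th 0.815
th 1.2 [[0.003, -0.0027], [0.0061, -0.0051], [0.0095, -0.0073], [0.013, -0.0092], [0.0167, -0.0108]]
th 1.6 [[0.0038, -0.0013], [0.0076, -0.0023], [0.0116, -0.003], [0.0156, -0.0034], [0.0196, -0.0034]]
th 2.0 [[0.004, 0.0003], [0.0079, 0.0008], [0.0118, 0.0017], [0.0157, 0.0029], [0.0194, 0.0044]]
th 2.4 [[0.0036, 0.0018], [0.007, 0.0039], [0.0102, 0.0062], [0.0133, 0.0088], [0.0161, 0.0116]]
```

Cranking works. Fx of 14 N says the axis lies ~3 mm further in +x, so I fold that in.

Emit:
jog_arm:
  increments:
    - [0.0035,-0.002,0,0,0,0,-1]
    - [0.007,-0.0035,0,0,0,0,-1]
    - [0.0105,-0.005,0,0,0,0,-1]
    - [0.0145,-0.0066,0,0,0,0,-1]
    - [0.018,-0.008,0,0,0,0,-1]

```text
clock: 13.35
position: [0.3381, -0.3262, 0.1141]
ee_rot: [0.869, 0.495, 0.001, 0.003]
ft_force: [5.0, -3.8, 4.0]
grip_width: 0.296
grasp_force: 25.9
```

Emit:
jog_arm:
  increments:
    - [0.0038,-0.0013,0,0,0,0,-1]
    - [0.0076,-0.0023,0,0,0,0,-1]
    - [0.0116,-0.003,0,0,0,0,-1]
    - [0.0156,-0.0034,0,0,0,0,-1]
    - [0.0196,-0.0034,0,0,0,0,-1]

```text
clock: 13.77
position: [0.3453, -0.3083, 0.1141]
ee_rot: [0.869, 0.494, 0.001, 0.003]
ft_force: [5.4, -7.6, 0.6]
grip_width: 0.296
grasp_force: 25.8
```

Emit:
jog_arm:
  increments:
    - [0.004,0.0003,0,0,0,0,-1]
    - [0.0079,0.0008,0,0,0,0,-1]
    - [0.0118,0.0017,0,0,0,0,-1]
    - [0.0157,0.0029,0,0,0,0,-1]
    - [0.0194,0.0044,0,0,0,0,-1]

```text
clock: 14.18
position: [0.3585, -0.2946, 0.1141]
ee_rot: [0.869, 0.494, 0.001, 0.003]
ft_force: [4.3, -10.1, 2.1]
grip_width: 0.292
grasp_force: 25.8
```

```bash
python3 -c "
from h import *
go((.358,-.376,.113),1.04);C0[0]=.387;ang();crank(2.0,4,.08)"
```

```text
pos [ 0.3585 -0.2946  0.1141] yaw 1.034 F [  4.3 -10.1   2.1] w 0.292 gf 25.8 t 14.1833 j [ 1.02  0.15 -0.46  2.02  0.08  0.98 -0.01]
shift [-0.0702  0.0412  0.0016] turn [ 0.006  0.003 -0.006]
r 0.0486 th 1.985
th 2.4 [[0.0036, 0.0018], [0.007, 0.0039], [0.0102, 0.0062], [0.0133, 0.0088], [0.0161, 0.0116]]
th 2.8 [[0.0026, 0.003], [0.0049, 0.0063], [0.007, 0.0097], [0.0088, 0.0133], [0.0103, 0.017]]
th 3.2 [[0.0012, 0.0038], [0.0021, 0.0077], [0.0027, 0.0117], [0.003, 0.0157], [0.0029, 0.0196]]
th 3.6 [[-0.0004, 0.004], [-0.0011, 0.0079], [-0.0021, 0.0118], [-0.0034, 0.0156], [-0.005, 0.0192]]
```

Emit:
jog_arm:
  increments:
    - [0.003,0.002,0,0,0,0,-1]
    - [0.006,0.0045,0,0,0,0,-1]
    - [0.009,0.007,0,0,0,0,-1]
    - [0.012,0.0096,0,0,0,0,-1]
    - [0.0148,0.0124,0,0,0,0,-1]

```text
clock: 14.6
position: [0.3758, -0.2871, 0.114]
ee_rot: [0.869, 0.494, -0.0, 0.002]
ft_force: [-2.6, -3.2, 10.0]
grip_width: 0.296
grasp_force: 26.3
```

Emit:
jog_arm:
  increments:
    - [0.0026,0.003,0,0,0,0,-1]
    - [0.0049,0.0063,0,0,0,0,-1]
    - [0.007,0.0097,0,0,0,0,-1]
    - [0.0088,0.0133,0,0,0,0,-1]
    - [0.0103,0.017,0,0,0,0,-1]

```text
clock: 15.02
position: [0.3956, -0.2865, 0.114]
ee_rot: [0.869, 0.494, -0.0, 0.001]
ft_force: [-3.5, -0.5, 12.2]
grip_width: 0.299
grasp_force: 26.5
```

Emit:
jog_arm:
  increments:
    - [0.0012,0.0038,0,0,0,0,-1]
    - [0.0021,0.0077,0,0,0,0,-1]
    - [0.0027,0.0117,0,0,0,0,-1]
    - [0.003,0.0157,0,0,0,0,-1]
    - [0.0029,0.0196,0,0,0,0,-1]

```text
clock: 15.43
position: [0.4141, -0.2936, 0.114]
ee_rot: [0.869, 0.495, 0.0, 0.001]
ft_force: [-3.2, 2.2, 12.1]
grip_width: 0.297
grasp_force: 26.5
```

```bash
python3 - <<'E'
from h import *
C0[:]=.387,-.3355
go((.358,-.376,.113),1.04);ang();crank(3.2,5,.08)
from workcell import optics
a=[]
for n in("side","top"):
    c=optics.camera(n)
    u,v=proj(c,(.45,-.38,.12)).astype(int)
    a.append(cv2.resize(c["color"][max(v-50,0):v+50,u-50:u+50],(390,390),interpolation=2))
cv2.imwrite("pics/s7.png",np.hstack(a)[:,:,::-1])
E
```

```text
pos [ 0.4141 -0.2936  0.114 ] yaw 1.035 F [-3.2  2.2 12.1] w 0.297 gf 26.5 t 15.4333 j [ 0.95  0.25 -0.47  1.91  0.13  1.01 -0.11]
shift [-0.0995 -0.0061  0.0011] turn [ 0.002  0.001 -0.005]
r 0.0499 th 3.185
th 3.6 [[-0.0004, 0.004], [-0.0011, 0.0079], [-0.0021, 0.0118], [-0.0034, 0.0156], [-0.005, 0.0192]]
th 4.0 [[-0.0019, 0.0035], [-0.0041, 0.0069], [-0.0065, 0.0101], [-0.0092, 0.013], [-0.0121, 0.0158]]
th 4.4 [[-0.0031, 0.0025], [-0.0064, 0.0048], [-0.0099, 0.0067], [-0.0135, 0.0084], [-0.0173, 0.0098]]
th 4.8 [[-0.0038, 0.0011], [-0.0078, 0.0019], [-0.0117, 0.0024], [-0.0157, 0.0025], [-0.0197, 0.0023]]
th 5.2 [[-0.004, -0.0005], [-0.0079, -0.0013], [-0.0117, -0.0024], [-0.0155, -0.0038], [-0.0191, -0.0055]]
```

View pics/s7.png

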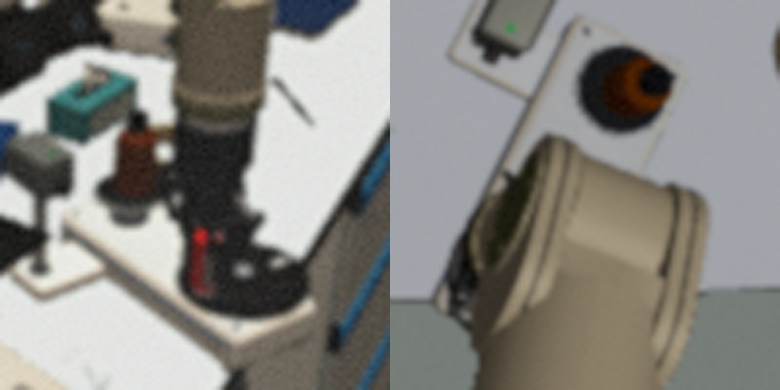

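The plate is rising with the bottle upright on it (side crop (135,170)). Forces are low, so I continue.

Emit:
jog_arm:
  increments:
    - [-0.0004,0.004,-0.001,0,0,0,-1]
    - [-0.0011,0.008,-0.001,0,0,0,-1]
    - [-0.002,0.0118,-0.001,0,0,0,-1]
    - [-0.0034,0.0156,-0.001,0,0,0,-1]
    - [-0.005,0.0192,-0.001,0,0,0,-1]

```text
clock: 15.95
position: [0.4281, -0.307, 0.1141]
ee_rot: [0.869, 0.495, 0.0, 0.0]
ft_force: [-0.1, 3.7, 7.0]
grip_width: 0.295
grasp_force: 26.0
```

Emit:
jog_arm:
  increments:
    - [-0.0019,0.0035,0,0,0,0,-1]
    - [-0.0041,0.0069,0,0,0,0,-1]
    - [-0.0065,0.01,0,0,0,0,-1]
    - [-0.0092,0.013,0,0,0,0,-1]
    - [-0.012,0.0158,0,0,0,0,-1]

```text
clock: 16.37
position: [0.4361, -0.3251, 0.1141]
ee_rot: [0.869, 0.495, 0.001, 0.0]
ft_force: [1.4, 3.4, 6.3]
grip_width: 0.295
grasp_force: 25.9
```

Emit:
jog_arm:
  increments:
    - [-0.0031,0.0025,0,0,0,0,-1]
    - [-0.0064,0.0048,0,0,0,0,-1]
    - [-0.0099,0.0067,0,0,0,0,-1]
    - [-0.0135,0.0084,0,0,0,0,-1]
    - [-0.0173,0.0098,0,0,0,0,-1]

```text
clock: 16.78
position: [0.4363, -0.3453, 0.1142]
ee_rot: [0.869, 0.495, 0.001, 0.001]
ft_force: [6.7, 1.9, 3.3]
grip_width: 0.303
grasp_force: 25.8
```

```bash
python3 - <<'E'
from h import *
C0[:]=.387,-.3355
go((.358,-.376,.113),1.04);ang();crank(4.4,6,.08)
E
```

```text
pos [ 0.4363 -0.3453  0.1142] yaw 1.036 F [6.7 1.9 3.3] w 0.303 gf 25.8 t 16.7833 j [ 0.97  0.34 -0.44  1.79  0.17  1.04 -0.07]
shift [-0.0663 -0.0517  0.001 ] turn [ 0.003 -0.001 -0.004]
r 0.0503 th 4.378
th 4.8 [[-0.0038, 0.0011], [-0.0078, 0.0019], [-0.0117, 0.0023], [-0.0157, 0.0025], [-0.0197, 0.0023]]
th 5.2 [[-0.004, -0.0005], [-0.0079, -0.0013], [-0.0117, -0.0024], [-0.0155, -0.0038], [-0.0191, -0.0056]]
th 5.6 [[-0.0035, -0.002], [-0.0068, -0.0043], [-0.0099, -0.0068], [-0.0127, -0.0096], [-0.0154, -0.0125]]
th 6.0 [[-0.0024, -0.0032], [-0.0046, -0.0066], [-0.0064, -0.0101], [-0.008, -0.0138], [-0.0093, -0.0176]]
th 6.4 [[-0.001, -0.0039], [-0.0016, -0.0078], [-0.002, -0.0118], [-0.002, -0.0158], [-0.0017, -0.0198]]
th 6.8 [[0.0006, -0.004], [0.0015, -0.0078], [0.0028, -0.0116], [0.0043, -0.0153], [0.0061, -0.0189]]
```

Emit:
jog_arm:
  increments:
    - [-0.0036,0.0013,0,0,0,0,-1]
    - [-0.0074,0.0023,0,0,0,0,-1]
    - [-0.0112,0.003,0,0,0,0,-1]
    - [-0.0152,0.0033,0,0,0,0,-1]
    - [-0.0192,0.0031,0,0,0,0,-1]

```text
clock: 17.2
position: [0.4285, -0.3641, 0.1141]
ee_rot: [0.869, 0.495, 0.001, 0.001]
ft_force: [5.3, 0.3, 4.5]
grip_width: 0.298
grasp_force: 25.9
```

Emit:
jog_arm:
  increments:
    - [-0.004,-0.0005,0,0,0,0,-1]
    - [-0.0079,-0.0013,0,0,0,0,-1]
    - [-0.0117,-0.0024,0,0,0,0,-1]
    - [-0.0155,-0.0038,0,0,0,0,-1]
    - [-0.0191,-0.0056,0,0,0,0,-1]

```text
clock: 17.62
position: [0.4136, -0.3783, 0.1142]
ee_rot: [0.869, 0.494, 0.0, 0.002]
ft_force: [4.5, -1.6, 2.8]
grip_width: 0.3
grasp_force: 25.9
```

Emit:
jog_arm:
  increments:
    - [-0.0035,-0.002,0,0,0,0,-1]
    - [-0.0068,-0.0043,0,0,0,0,-1]
    - [-0.0099,-0.0068,0,0,0,0,-1]
    - [-0.0127,-0.0096,0,0,0,0,-1]
    - [-0.0154,-0.0125,0,0,0,0,-1]

```text
clock: 18.03
position: [0.3944, -0.3853, 0.1141]
ee_rot: [0.869, 0.494, 0.0, 0.001]
ft_force: [3.9, -2.7, 6.6]
grip_width: 0.3
grasp_force: 26.0
```

Emit:
jog_arm:
  increments:
    - [-0.0024,-0.0032,0,0,0,0,-1]
    - [-0.0046,-0.0066,0,0,0,0,-1]
    - [-0.0064,-0.0101,0,0,0,0,-1]
    - [-0.008,-0.0138,0,0,0,0,-1]
    - [-0.0093,-0.0176,0,0,0,0,-1]

```text
clock: 18.45
position: [0.3743, -0.3841, 0.1141]
ee_rot: [0.869, 0.494, -0.0, 0.001]
ft_force: [3.0, -1.5, 6.7]
grip_width: 0.298
grasp_force: 26.1
```

```bash
python3 - <<'E'
from h import *
C0[:]=.387,-.3355
go((.358,-.376,.113),1.04);ang();crank(6.0,2,.08);crank(6.8,1,.04)
E
```

```text
pos [ 0.3743 -0.3841  0.1141] yaw 1.034 F [ 3.  -1.5  6.7] w 0.298 gf 26.1 t 18.45 j [ 1.08  0.3  -0.42  1.84  0.14  1.03  0.07]
shift [-0.0013 -0.0181  0.0011] turn [ 0.002  0.001 -0.006]
r 0.0503 th 6.008
th 6.4 [[-0.001, -0.0039], [-0.0017, -0.0078], [-0.002, -0.0118], [-0.0021, -0.0158], [-0.0018, -0.0198]]
th 6.8 [[0.0006, -0.004], [0.0015, -0.0078], [0.0027, -0.0117], [0.0043, -0.0154], [0.0061, -0.0189]]
th 7.0 [[0.001, -0.0017], [0.0021, -0.0034], [0.0032, -0.005], [0.0045, -0.0066], [0.0057, -0.0082]]
```

Emit:
jog_arm:
  increments:
    - [-0.001,-0.0039,0,0,0,0,-1]
    - [-0.0017,-0.0078,0,0,0,0,-1]
    - [-0.002,-0.0118,0,0,0,0,-1]
    - [-0.0021,-0.0158,0,0,0,0,-1]
    - [-0.0018,-0.0198,0,0,0,0,-1]

```text
clock: 18.87
position: [0.3564, -0.3752, 0.1141]
ee_rot: [0.869, 0.494, 0.0, 0.001]
ft_force: [2.2, -2.1, 6.6]
grip_width: 0.295
grasp_force: 26.1
```

Emit:
jog_arm:
  increments:
    - [0.0006,-0.004,0,0,0,0,-1]
    - [0.0015,-0.0078,0,0,0,0,-1]
    - [0.0027,-0.0117,0,0,0,0,-1]
    - [0.0043,-0.0154,0,0,0,0,-1]
    - [0.0061,-0.0189,0,0,0,0,-1]

```text
clock: 19.28
position: [0.3436, -0.3602, 0.1141]
ee_rot: [0.869, 0.494, 0.0, 0.001]
ft_force: [3.6, -1.9, 6.2]
grip_width: 0.295
grasp_force: 26.0
```

Emit:
jog_arm:
  increments:
    - [0.001,-0.0017,0,0,0,0,-1]
    - [0.002,-0.0034,0,0,0,0,-1]
    - [0.0032,-0.005,0,0,0,0,-1]
    - [0.0036,-0.0056,0,0,0,0,-1]
    - [0.0036,-0.0056,0,0,0,0,-1]

```text
clock: 19.7
position: [0.3418, -0.3568, 0.1143]
ee_rot: [0.869, 0.494, 0.001, 0.004]
ft_force: [12.2, -14.7, -7.7]
grip_width: 0.299
grasp_force: 25.6
```

```bash
python3 - <<'E'
from h import *
C0[:]=.387,-.3355
go((.358,-.376,.113),1.04);ang()
E
```

```text
pos [ 0.3418 -0.3568  0.1143] yaw 1.034 F [ 12.2 -14.7  -7.7] w 0.299 gf 25.6 t 19.7 j [ 1.1   0.21 -0.43  1.95  0.1   1.    0.09]
shift [-0.0082  0.0237  0.0015] turn [ 0.008  0.003 -0.006]
r 0.05 th 0.599
```

The stop is met (angle ≈6.88, tangential force jumped). I relax the push, release and rise.

Emit:
jog_arm:
  increments:
    - [-0.001,0.002,0,0,0,0,-1]
    - [-0.0015,0.003,0,0,0,0,-0.4]
    - [-0.0015,0.003,0,0,0,0,0]
    - [-0.0015,0.003,0,0,0,0,0.5]
    - [-0.0015,0.003,0,0,0,0,0.6]

```text
clock: 20.12
position: [0.3413, -0.356, 0.1127]
ee_rot: [0.869, 0.494, -0.0, -0.001]
ft_force: [-0.3, -0.4, -0.3]
grip_width: 0.715
grasp_force: 0.0
```

Emit:
jog_arm:
  increments:
    - [0,0,-0.01,0,0,0,0.6]
    - [0,0,-0.04,0,0,0,0.6]
    - [0,0,-0.07,0,0,0,0.6]
    - [0,0,-0.11,0,0,0,0.6]
    - [0,0,-0.14,0,0,0,0.6]

```text
clock: 20.53
position: [0.3421, -0.3561, 0.2566]
ee_rot: [0.869, 0.495, 0.0, 0.001]
ft_force: [0.7, -0.7, -0.1]
grip_width: 0.801
grasp_force: 0.0
```

Emit:
jog_arm:
  increments:
    - [0,0,0,0,0,0,0.6]
    - [0,0,0,0,0,0,0.6]
    - [0,0,0,0,0,0,0.6]

```text
clock: 20.78
position: [0.3418, -0.356, 0.2531]
ee_rot: [0.869, 0.495, -0.0, -0.0]
ft_force: [-0.3, -0.3, -0.3]
grip_width: 0.805
grasp_force: 0.0
```

```bash
python3 - <<'E'
from h import *
from workcell import optics
a=[]
for n in("side","top"):
    c=optics.camera(n);P=cloud(c);h=cv2.cvtColor(c["color"],cv2.COLOR_RGB2HSV)
    u,v=proj(c,(.45,-.38,.14)).astype(int)
    a.append(cv2.resize(c["color"][max(v-50,0):v+50,u-50:u+50],(390,390),interpolation=2))
    red=((h[...,0]<8)|(h[...,0]>172))&(h[...,1]>150)&(h[...,2]>80)&(P[...,1]<-.2)&(P[...,2]<.2)&(P[...,0]<.48)&(P[...,0]>.25)
    if red.sum():
        q=np.median(P[red],0);print("grip",red.sum(),q, (1.04+np.pi-np.arctan2(q[1]+.3355,q[0]-.387))%(2*np.pi))
cv2.imwrite("pics/s8.png",np.hstack(a)[:,:,::-1])
E
```

```text
grip 64 [ 0.33749411 -0.34721221  0.10993764] 0.8076892498555814
grip 52 [ 0.34147545 -0.35735258  0.13508805] 0.5924658792008444
```

View pics/s8.png

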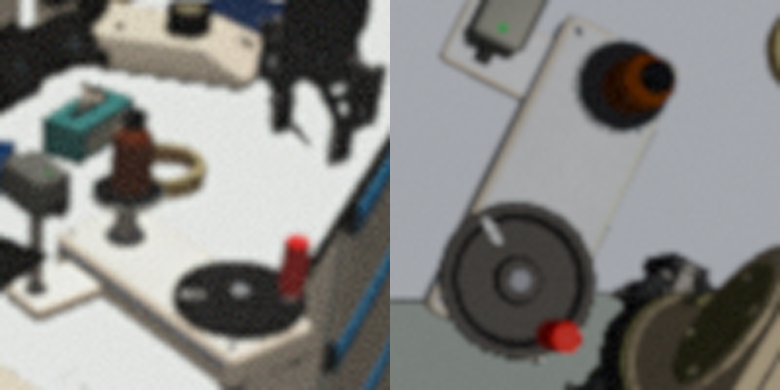

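The plate is fully raised with the bottle upright and centred (side crop (132,165)). The grip is at ≈6.88 rad and the gripper is clear. Handing in.

```bash
python3 -c "
from workcell import workorder
print(workorder.hand_in())"
```

```text
the job is handed in; nothing more can be done
None
```

The job is handed in: the black-capped bottle stands upright on the fully raised plate, the handwheel is at its stop (about 6.88 rad) and the gripper is clear; the judge's result was not shown.

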